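Swing the feed spout over the sample tub, latch it and clamp the pivot

ROBOT

A 6-joint arm with a two-finger parallel gripper is mounted at the origin on the work surface. World frame = base frame: x ahead of the robot, y to its left, z up, the work surface at z = 0. Lengths are in mm, angles in rad, forces in N, time in s.
With the tool pointing down it reaches from about 375 to 825 mm from the base axis. Payload 5.5 kg.
Tool frame: the origin (TCP) lies on the mounting face of the last link; the fingertips stand 173 mm ahead of it and the grasp point (between the pads) lies 155 mm ahead of it; z points along the fingers, y is the line along which they close (so a half turn about z gives the same grasp; the last joint's range is limited). The gripper opens to 85 mm and grips with 20 to 120 N. Pads are 22 mm wide; open, the fingers measure 114 mm over their backs; the gripper's body (76 mm by 85 mm) begins 54 mm behind the grasp point. The pads swing forward as they close: fully open they stand 13 mm farther back than shut.
Start: joints at [1.324, 0.314, -0.047, 1.21, 0, 1.571], TCP at [146.578, 581.816, 404.699] pointing down, gripper open.
Joint ranges: [-2.67, 2.67], [-0.69, 1.73], [-1.03, 1.25], [-2.08, 2.16], [-1.42, 1.45], [-3.14, 3.14]. Speed limits (rad/s): [2.39, 2.39, 3.01, 3.14, 3.14, 3.14].

INTERFACE

Orientations are given as a rotation vector (axis times angle).
In Python, from cell import get_state, read_camera, env gives the robot as it stands.
- The arm moves only by the tool send_rows, never from a script. Its argument "motion" is a list of rows, each a list of 5 numbers: the closure, from -1 (fully open) to 1 (shut), so that 0 is half open, then the shift along the world's x, y, z in cm, then the turn about the world's z in rad. A call has 1 to 10 rows; each row shifts and turns the commanded pose from where the row before left it; what a row does not reach is not made up. A row lasts 1/8 s, in which the tool goes at most 62.5 mm and 10.7 degrees, less where a joint would pass 70% of its speed; a pose out of reach is approached as far as the arm can. A call is refused whole if a number of a shift passes 6.25 or a number of a turn 0.188, either way. A call with a gripper value outside its range is refused whole. The fingers move at their own pace and stop on an object; "force" is the grip in N (left out, the last holds). Time passes only in rows, so rows that do not move let the fingers close. It gives the time, the measured TCP pose, the force, the opening and the grip force at its end, in the units of the state.
- get_state(): the state, without advancing time (a new reading comes with each control period).
- read_camera(name): name is "scene" or "side" or "wrist"; returns a dict with "pixels" (384x512x3 uint8, blue, green, red), "vertical_fov" (degrees; the focal length in pixels is half the picture's height over the tangent of half this angle, whatever the lens; pixels are square), "cx", "cy" (the principal point, pixels), "R" (3x3) and "t" (3): a world point X has camera coordinates R X + t. Camera axes: x right, y down, z forward; pixel columns grow to the right and rows downward; lengths in mm; the calibration is good to about 2 mm. A picture is of the moment at which its call begins. There is no depth.
- env.sign_off(): hands the job in; it is judged then, once.
The state is a dict: "time_s": time; "joints": joint angles; "joint_vel": joint speeds; "joint_efforts": joint torques, N m; "position": TCP position; "orientation": TCP orientation; "force": force on the tool from outside, world axes, zero at the start; "moment": the same for the moment, N m; "grip_width": finger opening in mm; "finger_force": force on a finger pad.
Only numpy, scipy, OpenCV 4.12 (cv2) and the standard library are available. Lean on these libraries where they do the work, as an engineer would, in place of code of your own. Each camera call takes 0.05 s, during which the arm holds its last target. There are 200 camera calls.

TASK

Set the feeder up for a sample run: pull its spring plunger, swing the spout one hole over to the side where the open sample tub stands, and let the plunger snap fully home there. Then screw in the pivot's clamp bolt by its upright lever, clockwise until it is snug, and fold the lever down flat. Leave the tub and the other things around the feeder where they are.

Things in the scene. Friction and masses are not known exactly. Their poses are not given: they have to be found in the camera images.
- feeder: the feeder head, fixed on the bench: grey foot plate 250 x 240 mm, two side cheeks, and on them a round steel index disc that slopes down towards the robot; inlet pipe at the back. Origin on the bench straight below the pivot; z up, x horizontal from the disc's low to its high side (away from the robot), y to the left seen from the robot. Foot plate from x = -70 to +180 mm
- pivot (a point): the spout's pivot: centre of the index disc's top face, 250 mm above the bench. z is the disc's normal, tilted 30 degrees from vertical towards the feeder's -x (the robot); x lies in the disc, uphill away from the robot; y equals the feeder's y. Disc diameter 270 mm, 12 mm thick
- mid_hole (a point): centre of the middle hole at the disc's top face, straight downhill of the pivot, axes as the pivot's. Five 12 mm through holes lie on a circle of radius 110 mm about the pivot, 30 degrees (0.5236 rad) apart, this being the third. Two rubber-sleeved end stops (diameter 20 mm, 34 mm high) stand on the same circle 75 degrees either side of it
- spout (a joint): angle of the swing arm with its spout, rad, about the disc's normal. 0: arm straight downhill, pin in the middle hole (the start); positive swings to the feeder's +y; holes at -1.047, -0.524, 0, 0.524, 1.047. The arm is a dark steel bar 36 mm wide, its top 14 mm above the disc, with a square aluminium spout below. Turns stiffly: 0.3 N m of rub, up to 0.2 N m of weight towards the middle
- plunger (a joint): pull of the spring plunger in m along the disc's normal: 0 home with the pin 10 mm deep in the disc, clear of the hole from 0.010, end of travel 0.014. Pin diameter 10 mm, round end, 1 mm play each side. Spring 6 N at home, 13 N at full pull. Let go between two holes it rides on the disc at 0.010 and drops in when it comes over a hole
- knob (a point): centre of the plunger's round black knob (diameter 32 mm, 24 mm high), carried on the arm 110 mm from the pivot and standing along the disc's normal; when home its centre is 48 mm above the disc. It follows the pull and the swing. Below it a 24 mm bush reaches 30 mm above the disc
- clamp_bolt (a joint): turn of the pivot's clamp bolt in rad, positive clockwise seen from above the disc (tightening). It starts loose between 0 and 1.0 and comes up snug against a stop at 2.2. It sinks 6 mm a turn. About 0.12 N m of rub
- clamp_lever (a joint): fold of the bolt's lever in rad: 0 upright along the disc's normal (open), 1.5 folded flat (closed, end stop). It stays where it is left, about 0.08 N m of rub
- lever_hinge (a point): the lever's hinge on the bolt's head, on the disc's normal through the pivot, 33 mm above the disc when loose, 31 mm when snug. z points along the lever to its free end, y along the hinge pin, x the flat side towards which it folds. When the bolt is snug that is uphill (the pivot's +x); at bolt angle b it lies 2.2 - b rad counter-clockwise of that
- lever_end (a point): the free end of the dark steel lever, 78 mm from its hinge. The lever is a flat bar 24 mm wide (along the hinge pin) and 10 mm thick
- mouth (a point): middle of the spout's mouth, 215 mm from the pivot along the arm and 50 mm below the disc's top face
- tub_center (a point): the sample tub: open round grey plastic tub, rim diameter 116 mm, 75 mm high, loose on the bench in front of the feeder, left or right. Point at its middle, half-way up
- cone_center (a point): cracked white spreader cone (solid, base diameter 112 mm, 82 mm high) standing on the bench in front of the feeder on the side where the tub is not; a bystander. Point half-way up
- nozzle_center (a point): brass feeder nozzle standing on its 54 mm foot, 110 mm high; a bystander beside the feeder. Point half-way up
- keybar_center (a point): steel shaft key bar 140 x 18 x 18 mm lying on the bench beside the feeder; a bystander. Point at its centre, x along its length
- bumper_center (a point): black rubber bumper, diameter 60 mm, 40 mm high with a 20 mm stud on top, standing on the bench between tub and cone; a bystander. Point 20 mm above the bench
- oil_center (a point): tall white oil bottle, diameter 60 mm, 190 mm high, standing beside the feeder; a bystander. Point half-way up
- coupling_center (a point): plain aluminium pipe coupling ring, outside diameter 100 mm, 55 mm high, standing on the bench beside the feeder; a bystander. Point at its centre
Mind the look-alikes: they are no part of the job. What is shaped like the part that bears tub_center but pink is not meant.

How it is judged (in metres and radians):
On the way, in this order (a step that is already met when the one before it is completed fails the run):
1. the plunger is pulled clear of the middle hole (value of joint plunger above 0.009 m), for 0.05 s.
2. the spout stands one hole over on the tub's side (within 2 degrees) with the plunger home (within 2 mm) (((y of tub_center in the frame of feeder above 0 m and value of joint spout between 0.4886 and 0.5586 rad) or (y of tub_center in the frame of feeder below 0 m and value of joint spout between -0.5586 and -0.4886 rad)) and value of joint plunger below 0.002 m), for 0.2 s.
3. the clamp bolt is screwed in until snug (within 0.1 rad of its stop) with the spout still latched (all of step 2 and value of joint clamp_bolt above 2.1 rad), for 0.1 s.
At the end, for the whole second after the job is handed in: the spout stands at the first hole from the middle on the tub's side (within 2 degrees) with the plunger home (within 2 mm), the clamp bolt is snug (within 0.1 rad of its stop) and its lever is folded flat (past 1.4 of 1.5 rad) (all of step 3 and value of joint clamp_lever above 1.4 rad); the robot touches nothing.
It fails at once if the sample tub is shifted by more than 25 mm or tipped (distance of tub_center from where it was at the start of the episode above 0.025 m or angle between tub_center's own z axis and vertical above 0.3 rad).
It fails at once if the cone or the rubber bumper is shifted by more than 25 mm or tipped (distance of any of cone_center, bumper_center from where it was at the start of the episode above 0.025 m or angle between any of cone_center, bumper_center's own z axis and vertical above 0.3 rad).
It fails at once if the oil bottle or the pipe coupling is shifted by more than 25 mm or tipped (distance of any of oil_center, coupling_center from where it was at the start of the episode above 0.025 m or angle between any of oil_center, coupling_center's own z axis and vertical above 0.3 rad).
It fails at once if the nozzle or the key bar is shifted by more than 25 mm or tipped (distance of any of nozzle_center, keybar_center from where it was at the start of the episode above 0.025 m or angle between any of nozzle_center, keybar_center's own z axis and vertical above 0.3 rad).
It also fails if it takes over 56 s, if anything falls off the work surface, if the arm or the gripper's body presses on something with over 40 N, if the wrist force passes 120 N, or if a joint passes its speed limit or range.

## Working session

There is one attempt and no reset: what is moved stays moved. The work goes in short steps, Python scripts to look and compute and a tool call to move; the robot and the scene stay as the last step left them, time stands still between calls to the robot, and variables do not carry over. Pictures are saved under pics/ and viewed, at most 10 in all, crops included, and the job is handed in when it is done.

Besides the shell and the picture viewer there is one more tool, called after "Call:" by a JSON object that holds its "fn" and its "kwargs". send_rows: Moves the arm, as the interface text tells. Its arguments: {"type":"object","properties":{"motion":{"type":"array"},"force":{"type":"number"}},"required":["motion"]}

```bash
ls; mkdir -p pics
python3 - <<'E'
from cell import get_state, read_camera
import cv2,numpy as np
s=get_state();print(s)
for n in ("scene","side"):
    c=read_camera(n);cv2.imwrite(f"pics/{n}0.png",c["pixels"]);print(n,c["vertical_fov"],c["cx"],c["cy"],np.array(c["R"]).round(3).tolist(),np.array(c["t"]).round(1))
E
```

```text
pics
{'time_s': 0.0, 'joints': array([ 1.32399141e+00,  3.14255304e-01, -4.80842558e-02,  1.21017516e+00,
        5.44689238e-06,  1.57083292e+00]), 'joint_vel': array([-4.67742798e-05,  8.47114317e-04,  9.27507092e-04, -9.91523631e-04,
        1.37164891e-03, -2.33978457e-04]), 'joint_efforts': array([ 2.10433856e-03, -5.39589214e+01,  3.39747584e+01,  1.93115923e-02,
        5.81845211e-05, -6.78506808e-06]), 'position': array([146.51628144, 581.55284062, 403.81447026]), 'orientation': array([-3.86727265e-01, -3.11747920e+00,  2.67748170e-03]), 'force': array([-0.98686875,  0.52981978,  0.08664961]), 'moment': array([-0.02474192, -0.02372673,  0.01780809]), 'finger_force': 0.0, 'grip_width': 85.1724535217868}
scene 43.91226803048204 254.72579709627513 201.78348136084102 [[-0.265, 0.964, -0.009], [0.84, 0.226, -0.493], [-0.473, -0.138, -0.87]] [ 110.9 -363.8 1624.8]
side 43.28474160317242 252.6979837724174 190.28937991114032 [[0.762, -0.647, -0.022], [-0.355, -0.389, -0.85], [0.541, 0.656, -0.526]] [-373.2  387.8 1177.6]
```

View pics/scene0.png

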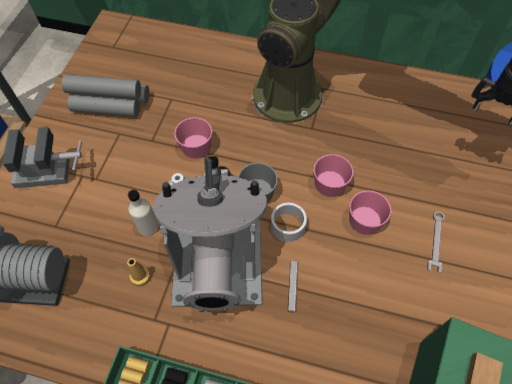

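View pics/side0.png

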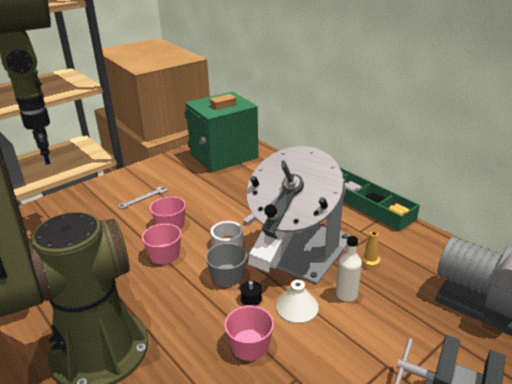

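The scene picture looks from behind the feeder. Candidates for the tub are the grey open tub at scene (258,183) / side (227,265), the pink tubs at scene (194,137), (333,176) and (369,212), and the coupling ring at (289,222). I choose the grey one, on the +y side. The cone is at side (297,298), the knob is on the arm pointing at the robot, and the lever is upright at scene (211,170). Next is one close crop of each view.

Run:
```python
import cv2,numpy as np
a=cv2.imread("pics/scene0.png")[140:320,140:320];b=cv2.imread("pics/side0.png")[130:310,190:370]
f=lambda i:cv2.resize(i,None,fx=4.4,fy=3.3*4.4/3.3*0.75 if 0 else 3.3,interpolation=cv2.INTER_CUBIC)
g=lambda i:cv2.resize(i,(594,594),interpolation=cv2.INTER_CUBIC)
cv2.imwrite("pics/c1.png",g(a));cv2.imwrite("pics/c2.png",g(b))
```

```text
(no output)
```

View pics/c1.png

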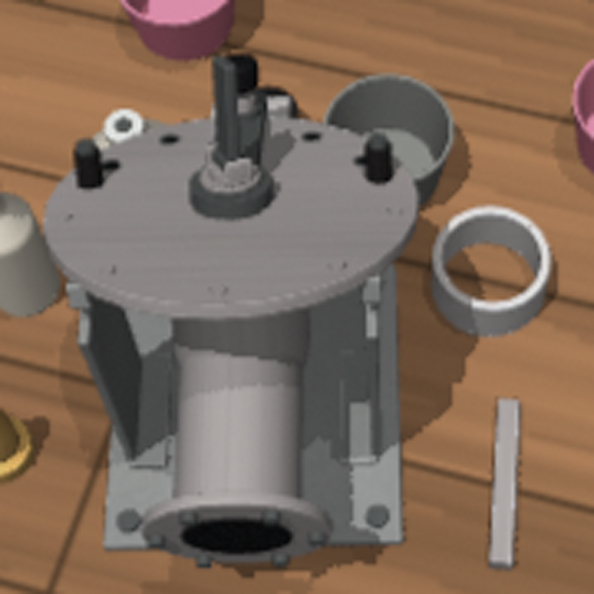

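View pics/c2.png

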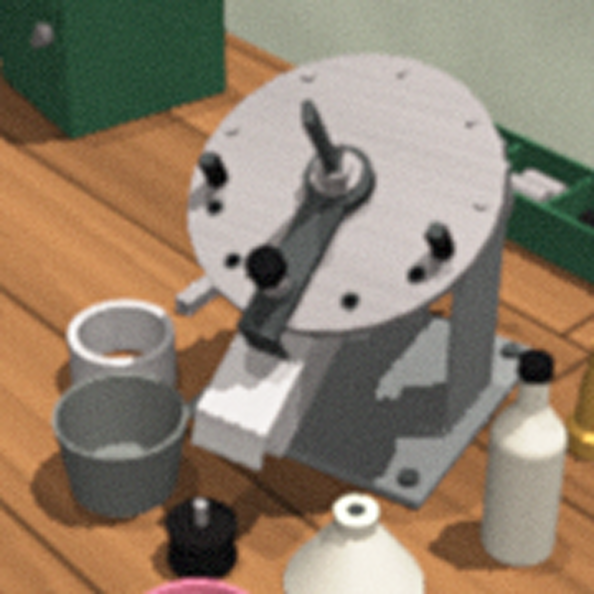

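The crops confirm the choice: grey tub on the left (+y), knob at side-crop (267,262), lever upright at (309,105). I now fit the feeder pose from the holes, stops and plate corners.

```bash
cat > h.py <<'E'
import numpy as np
from scipy.spatial.transform import Rotation as Ro
def proj(c,X):
    f=192/np.tan(np.radians(c["vertical_fov"]/2)); p=np.atleast_2d(X)@np.array(c["R"]).T+np.array(c["t"])
    return np.c_[f*p[:,0]/p[:,2]+c["cx"],f*p[:,1]/p[:,2]+c["cy"]]
# pivot frame: z tilted 30deg to -x
RP=np.array([[np.cos(np.pi/6),0,-.5],[0,1,0],[.5,0,np.cos(np.pi/6)]])
def P(r,deg,h): # angle from downhill towards +y, feeder frame
    a=np.radians(deg); return RP@np.array([-r*np.cos(a),r*np.sin(a),h])+[0,0,250]
def W(q,X): return Ro.from_euler('z',q[2]).apply(X)+[q[0],q[1],0]
E
python3 - <<'E'
from h import *; from cell import read_camera; from scipy.optimize import least_squares
cs={n:read_camera(n) for n in("scene","side")}; off={"scene":(140,140),"side":(190,130)}
H=lambda d:P(110,d,0); S=lambda d:P(110,d,34)
ob=[("scene",(87,145),S(-75)),("scene",(378,140),S(75)),("scene",(170,139),H(-30)),("scene",(312,135),H(30)),("scene",(105,548),[180,-120,0]),("scene",(402,542),[180,120,0]),
("side",(349,300),H(-30)),("side",(416,274),H(-60)),("side",(232,260),H(30)),("side",(214,206),H(60)),("side",(436,230),S(-75)),("side",(207,158),S(75)),("side",(415,507),[-70,-120,0])]
def res(q): return np.concatenate([proj(cs[n],W(q,np.array(X)))[0]-np.array(p)/3.3-off[n] for n,p,X in ob])
r=least_squares(res,[600,0,0],loss='soft_l1');q=r.x;print(q,res(q).reshape(-1,2).round(1).tolist())
np.save("q.npy",q)
print("pivot",W(q,P(0,0,0)),"knob",W(q,P(110,0,48)),"knob30",W(q,P(110,30,48)),"hinge",W(q,P(0,0,33)),"leverend",W(q,P(0,0,111)))
for n,X in(("side",P(110,0,60)),("side",P(0,0,111)),("scene",P(0,0,111))): print(n,(proj(cs[n],W(q,X))[0]-off[n])*3.3)
def tri(ps): # ray intersection at known height: least squares
    g=lambda X:np.concatenate([proj(cs[n],X)[0]-p for n,p in ps]); return least_squares(g,[500,0,50]).x
print("tub rim",tri([("scene",(390/3.3+140,130/3.3+140)),("side",(122/3.3+190,412/3.3+130))]))
print("bumper stud top",tri([("side",(202/3.3+190,500/3.3+130))]))
E
```

```text
[ 5.92134903e+02 -5.96709302e+01  2.83706014e-01] [[-0.2, -0.8], [0.2, -0.9], [0.1, 0.0], [0.1, 0.5], [-0.1, 0.9], [0.3, 1.0], [-0.0, 0.3], [-0.1, -0.1], [0.1, 0.1], [0.0, 0.4], [-0.5, -0.3], [-0.3, -0.2], [0.8, 1.5]]
pivot [592.13490262 -59.67093015 250.        ] knob [477.63967861 -93.05442625 236.56921938] knob30 [474.4969275  -36.68056673 243.93782217] hinge [576.29449568 -64.28953471 278.57883832] leverend [538.85353383 -75.20623638 346.12881982]
side [261.3469441  259.68174724]
side [308.21216475 110.61336642]
scene [222.4180046   60.41025521]
tub rim [399.47233988   4.52632515  74.59011967]
bumper stud top [451.44229303 -37.27899373 -28.55604462]
```

The fit residual is under 1.5 px and the tub rim comes out at z = 74.6 mm, against 75 mm given. The tub is at feeder +y, so the swing is positive. Moving above the knob.

Call:
{"fn": "send_rows", "kwargs": {"motion": [[-1,3.8,-4.5,1.6,0.133],[-1,3.8,-4.5,1.6,0.133],[-1,3.8,-4.5,1.6,0.133],[-1,3.8,-4.5,1.6,0.133],[-1,2,-5.5,0,0],[-1,2,-5.5,0,0],[-1,2,-5.5,0,0],[-1,2,-5.5,0,0],[-1,2,-5.5,0,0],[-1,2,-5.5,0,0]]}}

```text
time_s: 1.45
position: [418.7, 70.0, 468.9]
orientation: [-0.447, 3.109, 0.0]
force: [1.8, 1.3, -0.2]
grip_width: 85.2
finger_force: 0.0
```

Call:
{"fn": "send_rows", "kwargs": {"motion": [[-1,2,-5.5,0,0],[-1,2,-5.5,0,0],[-1,1.5,-5.5,0,0],[-1,0,0,0,0],[-1,0,0,0,0]]}}

```text
time_s: 2.08
position: [473.3, -93.1, 468.4]
orientation: [0.445, -3.109, -0.001]
force: [0.8, -0.5, -0.2]
grip_width: 85.7
finger_force: 0.0
```

Run:
```python
from h import *; from cell import read_camera,get_state; import cv2
s=get_state();q=np.load("q.npy");print(s["position"],s["force"],s["joints"].round(2));R=Ro.from_rotvec(s["orientation"]).as_matrix();print(R.round(3),np.arctan2(R[1,1],R[0,1]))
c=read_camera("wrist");im=c["pixels"].copy()
print(proj(c,[W(q,P(110,0,60)),W(q,P(110,30,0)),W(q,P(110,-30,0)),W(q,P(0,0,111)),W(q,P(110,75,34))]).round())
for X in (P(110,0,60),P(110,30,0),P(110,-30,0),P(0,0,111)):
    p=proj(c,W(q,X))[0]; cv2.drawMarker(im,tuple(int(v) for v in p),(0,0,255),0,12)
cv2.imwrite("pics/w1.png",im)
```

```text
[473.31314128 -93.08952575 468.41018284] [ 0.84897814 -0.4755544  -0.22626207] [-0.19  0.07 -0.2   1.3   0.   -0.48]
[[-0.96  -0.281 -0.001]
 [-0.281  0.96   0.001]
 [ 0.001  0.001 -1.   ]] 1.8552639923960712
[[259. 210.]
 [320. 237.]
 [199. 237.]
 [257. 431.]
 [402. 325.]]
```

View pics/w1.png

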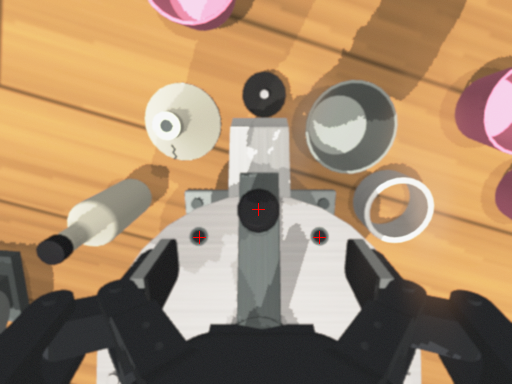

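The projected markers sit right on the knob (259,210) and both neighbouring holes (199,237) and (320,237), so the pose is good. Descending to grip the knob.

Call:
{"fn": "send_rows", "kwargs": {"motion": [[-1,0.1,0,-3,0],[-1,0,0,-3,0],[-1,0,0,-1.6,0],[-0.2,0,0,0,0],[0.3,0,0,0,0],[1,0,0,0,0],[1,0,0,0,0],[1,0,0,0,0],[1,0,0,0,0],[1,0,0,0,0]], "force": 60}}

```text
time_s: 3.38
position: [475.0, -93.5, 394.2]
orientation: [-0.446, 3.107, -0.002]
force: [-1.8, -1.3, 4.5]
grip_width: 29.5
finger_force: 59.1
```

Call:
{"fn": "send_rows", "kwargs": {"motion": [[1,-0.2,-0.06,0.37,0],[1,-0.2,-0.06,0.37,0],[1,-0.22,-0.06,0.38,0],[1,0,0,0,0],[1,0,0,0,0]]}}

```text
time_s: 4.0
position: [469.6, -95.2, 403.8]
orientation: [-0.446, 3.107, -0.0]
force: [7.2, -1.0, -8.7]
grip_width: 29.6
finger_force: 60.1
```

Run:
```python
from h import *; from cell import read_camera,get_state; import cv2
s=get_state();q=np.load("q.npy");print(s["position"],s["force"])
c=read_camera("side");im=c["pixels"].copy()[170:250,230:310]
for h in (48+12,60+12): print((proj(c,W(q,P(110,0,h)))[0]-[230,170])*7)
cv2.imwrite("pics/s2.png",cv2.resize(im,(560,560),interpolation=cv2.INTER_CUBIC))
for a in range(0,31,5): print(a,(W(q,P(110,a,0))-W(q,P(110,0,0))).round(1))
print(W(q,P(110,33,0))-W(q,P(110,0,0)))
```

```text
[469.64952656 -95.17272085 403.78086594] [ 7.2466804  -1.03289347 -8.71117783]
[274.37230566 270.84006991]
[265.55801784 254.9728605 ]
0 [0. 0. 0.]
5 [-2.3  9.3  0.2]
10 [-4.  18.7  0.8]
15 [-4.9 28.2  1.9]
20 [-5.  37.7  3.3]
25 [-4.4 47.1  5.2]
30 [-3.1 56.4  7.4]
[-2.01549166 61.8172938   8.87311876]
```

View pics/s2.png

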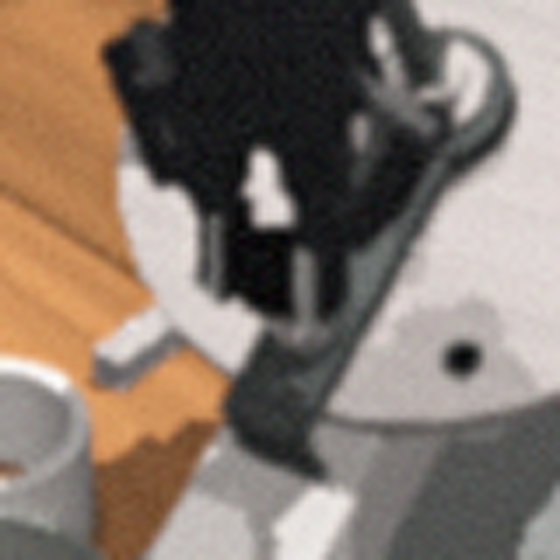

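The picture shows the knob gripped between the pads and the arm still straight. The TCP moved 11.2 mm along the normal with about 11 N, which matches the plunger being out. I'll pull a little more and swing along the arc.

Call:
{"fn": "send_rows", "kwargs": {"motion": [[1,-0.07,-0.02,0.13,0],[1,0,0,0,0],[1,-0.23,0.93,0.02,0],[1,-0.17,0.94,0.06,0],[1,-0.09,0.95,0.11,0],[1,-0.01,0.95,0.14,0],[1,0.06,0.94,0.19,0],[1,0.13,0.93,0.22,0],[1,0,0,0,0],[1,0,0,0,0]]}}

```text
time_s: 5.3
position: [465.4, -39.3, 412.0]
orientation: [-0.445, 3.109, -0.002]
force: [7.0, -3.3, -11.2]
grip_width: 29.7
finger_force: 65.7
```

Call:
{"fn": "send_rows", "kwargs": {"motion": [[1,0.2,0.06,-0.36,0],[1,0.2,0.06,-0.36,0],[1,0.2,0.06,-0.36,0],[1,0.07,0.02,-0.13,0],[1,0,0,0,0],[1,0,0,0,0]]}}

```text
time_s: 6.05
position: [471.0, -37.6, 401.9]
orientation: [-0.445, 3.11, -0.004]
force: [-3.2, -4.9, 8.4]
grip_width: 29.5
finger_force: 67.6
```

Call:
{"fn": "send_rows", "kwargs": {"motion": [[-0.4,0,0,0,0],[-0.4,0,0,0,0],[-0.4,0,0,0,0],[-0.4,-1.5,-0.4,2.6,0],[-0.4,-2,-0.6,3.5,0],[-0.4,-2,-0.6,3.5,0],[-0.4,0,0,0,0],[-0.4,0,0,0,0]]}}

```text
time_s: 7.05
position: [416.4, -52.7, 496.1]
orientation: [-0.446, 3.11, 0.0]
force: [-0.6, 1.3, -0.6]
grip_width: 59.8
finger_force: 0.0
```

Run:
```python
from h import *; from cell import read_camera,get_state; import cv2
s=get_state();q=np.load("q.npy");print(s["position"],s["force"])
ims=[]
for n,(x,y) in (("side",(230,140)),("scene",(160,140))):
    c=read_camera(n);im=cv2.resize(c["pixels"],None,fx=4,fy=4,interpolation=cv2.INTER_CUBIC)
    for X in (P(110,30,60),P(110,0,0),P(0,0,111)):
        p=proj(c,W(q,X))[0]; cv2.drawMarker(im,tuple(int(v*4+1.5) for v in p),(0,0,255),0,10)
    ims.append(im[y*4:y*4+400,x*4:x*4+400])
cv2.imwrite("pics/s3.png",np.hstack(ims))
```

```text
[416.41049905 -52.71067806 496.05888115] [-0.64899802  1.29397676 -0.59573817]
```

View pics/s3.png

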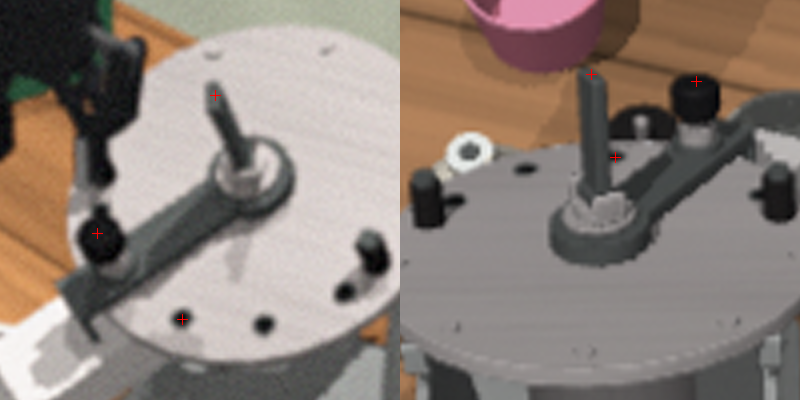

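Knob tops coincide with the home markers in both views (side crop (98,235), scene crop (695,85)): the plunger is home at +30°. Next I look at the lever from above to find its flat's direction.

Call:
{"fn": "send_rows", "kwargs": {"motion": [[-0.4,0,0,6,0],[-0.4,2.9,-0.6,2,0],[-0.4,4.5,-0.8,0,0],[-0.4,4.5,-0.8,0,0],[-0.4,0,0,0,0],[-0.4,0,0,0,0]]}}

```text
time_s: 7.9
position: [535.4, -74.6, 575.1]
orientation: [0.447, -3.107, -0.001]
force: [0.6, -0.3, -0.8]
grip_width: 59.6
finger_force: 0.0
```

Run:
```python
from h import *; from cell import read_camera,get_state; import cv2
s=get_state();q=np.load("q.npy");print(s["position"],s["force"],s["joints"].round(2))
c=read_camera("wrist");im=cv2.resize(c["pixels"],None,fx=1.5,fy=1.5,interpolation=cv2.INTER_CUBIC)
for X in (P(0,0,111),P(110,30,60)):
    p=proj(c,W(q,X))[0];print(p); cv2.drawMarker(im,tuple(int(v*1.5) for v in p),(0,0,255),0,10)
# end rectangle predictions for psi
for psi in (1.2,1.7,2.2):
    d=RP@[np.cos(psi),np.sin(psi),0]; y=RP@[-np.sin(psi),np.cos(psi),0]
    pts=[P(0,0,111)+a*5*d+b*12*y for a,b in((1,1),(1,-1),(-1,-1),(-1,1))]
    print(psi,proj(c,[W(q,p) for p in pts]).round().tolist())
cv2.imwrite("pics/w2.png",im)
```

```text
[535.38171995 -74.61266864 575.13205219] [ 0.64243316 -0.28837751 -0.82989143] [-0.14  0.19  0.18  1.56  0.   -0.42]
[258.37557586 213.34154913]
[313.85493829 127.9505301 ]
1.2 [[270.0, 201.0], [259.0, 231.0], [246.0, 226.0], [258.0, 196.0]]
1.7 [[263.0, 197.0], [267.0, 228.0], [254.0, 230.0], [250.0, 199.0]]
2.2 [[254.0, 197.0], [273.0, 222.0], [262.0, 230.0], [244.0, 204.0]]
```

View pics/w2.png

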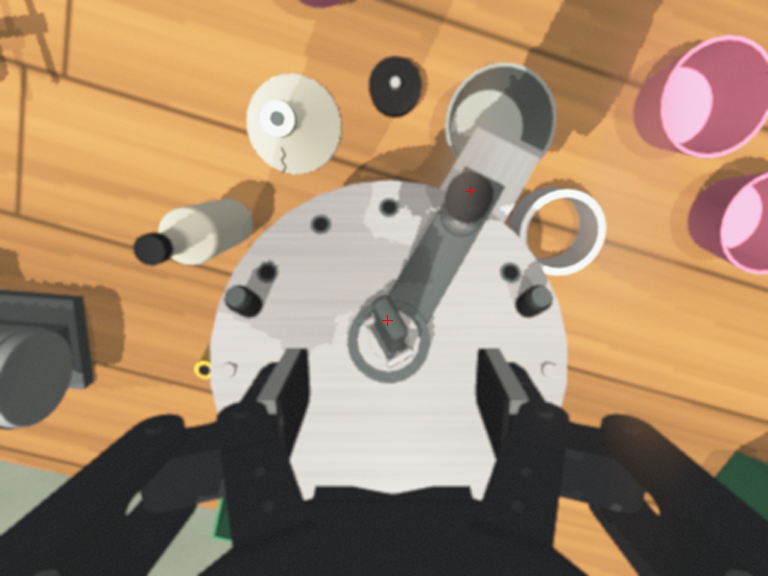

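The wrist view shows the lever end at (388,320), its top face's long edge leaning about 25° in the image. That puts the fold direction near ψ ≈ 2.0, i.e. bolt angle ≈ 0.2. I'll compute the twist path.

```bash
cat > path.py <<'E'
from h import *
q=np.load("q.npy")
def grip(psi,L=58,phi=None):
    if phi is None: phi=max(0,np.arctan(.5774*np.cos(psi)))
    d=RP@[np.cos(psi),np.sin(psi),0]; n=RP[:,2]
    X=P(0,0,31+2*min(psi,2.2)/2.2)+L*(np.cos(phi)*n+np.sin(phi)*d)
    return W(q,X), np.arctan2(d[1],d[0])+q[2]
E
python3 - <<'E'
from path import *
from cell import get_state,read_camera
import cv2
s=get_state();g=s["position"]-[0,0,155];print("now",g)
p0,y0=grip(2.0);print("start",p0,y0, "delta cm",(p0-g)/10)
prev=None
for psi in np.linspace(2.0,-.1,14):
    p,y=grip(psi)
    if prev is not None: print(round(psi,2),((p-prev[0])/10).round(2),round(y-prev[1],3))
    prev=(p,y)
print("end",p,"hinge",grip(0,0)[0])
# fit psi by dark/edge: rendered rectangle mean brightness
c=read_camera("wrist");im=cv2.cvtColor(c["pixels"],cv2.COLOR_BGR2GRAY)
print(im[185:240:3,236:284:3])
E
```

```text
now [534.89363903 -74.57318957 420.82747265]
start [548.54105543 -72.38163525 328.65085258] 2.231852220746881 delta cm [ 1.36474164  0.21915543 -9.21766201]
1.84 [ 0.01  0.   -0.01] -0.144
1.68 [ 0.01  0.   -0.01] -0.141
1.52 [-0.03  0.18 -0.01] -0.14
1.35 [0.   0.54 0.02] -0.141
1.19 [0.17 0.49 0.06] -0.143
1.03 [0.31 0.39 0.09] -0.147
0.87 [0.41 0.26 0.11] -0.153
0.71 [0.46 0.1  0.11] -0.16
0.55 [ 0.46 -0.05  0.1 ] -0.167
0.38 [ 0.42 -0.2   0.08] -0.175
0.22 [ 0.35 -0.31  0.05] -0.181
0.06 [ 0.24 -0.4   0.02] -0.185
-0.1 [ 0.12 -0.45 -0.02] -0.186
end [577.86702923 -66.8356269  334.69575417] hinge [577.25452035 -64.00961928 276.84678752]
[[201 200 201 201 200 200 200 201 196 183  85  79  80  82  84  85]
 [200 200 200 201 203 201 202 189 140 107  84  86  89  86  90  88]
 [201 202 202 202 201 202 192 158 130  87  91  90  92  90  95  97]
 [200 200 198 200 201 168 139 141  94  91  92  92  92  94  95 100]
 [201 199 200 195 153 128  99  88  88  93  90  90  93  95  94 112]
 [196 196 191 137 123  92 104  97  75  87  88  88  95  93  96 120]
 [197 194 146 118 100 111 111 105  84  83  90  89  89  93 100 123]
 [203 179 116 109  94 108 113 109 100  74  95  92  91  90 104 126]
 [199 124 113 103 138  88 113 111 109  94 124 134  93  94 115 116]
 [149 124 118 153 183  81 103 114 110 105  91 155 155 109 121 114]
 [121 116 162 204 152  78  84 112 112 107  98 109 169 192 100 128]
 [122 146 218 168 114  84  79 102 114 114 108  94 160 204 137 120]
 [122 175 220 207 144 106  76  81 114 117 114 104 147 161 143 114]
 [123 204 221 218 217 118  87  79  95 111 101  86 152 162 165 125]
 [126 213 220 218 220 172 108  81  82  87  81  97 141 166 210 125]
 [123 196 222 217 220 218 127  92  86  88  82  74 135 180 204 122]
 [124 169 221 221 221 221 194 111  90  91 102 134 196 196 182 126]
 [123 131 218 222 221 216 221 131 107 137 185 223 214 209 132 126]
 [124 124 158 224 223 222 220 182 158 221 224 190 209 157 123 122]]
```

A brightness slope of about 23.5° gives ψ ≈ 1.97, so the estimate holds. Aligning, descending and gripping the upright lever lightly.

Call:
{"fn": "send_rows", "kwargs": {"motion": [[-0.4,0.7,0.1,0,0.188],[-0.4,0.7,0.1,0,0.187],[-0.4,0,0,-4.6,0],[-0.4,0,0,-4.6,0],[-0.4,0,0,0,0],[0.3,0,0,0,0],[0.6,0,0,0,0],[1,0,0,0,0],[1,0,0,0,0],[1,0,0,0,0]], "force": 30}}

```text
time_s: 9.25
position: [549.8, -73.2, 487.3]
orientation: [-1.015, 2.969, -0.006]
force: [-2.8, -1.1, 7.3]
grip_width: 13.8
finger_force: 28.2
```

Call:
{"fn": "send_rows", "kwargs": {"motion": [[1,0,0,0,-0.144],[1,0,0,0,-0.141],[1,-0.03,0.18,0,-0.14],[1,0,0.54,0.02,-0.141],[1,0.17,0.49,0.06,-0.143],[1,0.31,0.39,0.09,-0.147],[1,0.41,0.26,0.11,-0.153],[1,0,0,0,0],[1,0,0,0,0]]}}

```text
time_s: 10.38
position: [556.8, -56.0, 488.3]
orientation: [-0.549, -3.092, 0.011]
force: [-7.4, -7.7, 3.0]
grip_width: 9.9
finger_force: 30.3
```

Call:
{"fn": "send_rows", "kwargs": {"motion": [[1,0.46,0.1,0.11,-0.16],[1,0.46,-0.05,0.1,-0.167],[1,0.42,-0.2,0.08,-0.175],[1,0.35,-0.31,0.05,-0.181],[1,0.24,-0.4,0.02,-0.185],[1,0.06,-0.22,0,-0.15],[1,0,0,0,-0.04],[1,0,0,0,0],[1,0,0,0,0]]}}

```text
time_s: 11.5
position: [577.2, -66.1, 491.3]
orientation: [2.032, 2.396, -0.006]
force: [-4.3, -6.5, -1.3]
grip_width: 9.6
finger_force: 69.7
```

Run:
```python
from path import *
from cell import get_state
s=get_state();R=Ro.from_rotvec(s["orientation"]).as_matrix();y=np.arctan(R[1,1]/R[0,1])
print(s["position"],"closing yaw rel feeder",y-q[2],s["force"],s["moment"],"exp",grip(0)[0])
```

```text
[577.20925034 -66.10050824 491.25660563] closing yaw rel feeder -0.11961948960174287 [-4.2676954  -6.46569845 -1.30219505] [-0.56475098  1.16837844  0.84852741] exp [577.25659711 -64.00901375 334.84678748]
```

The finger force and 0.85 N m moment rose at the end of the turn: the bolt is against its stop. Releasing, lifting, moving behind the lever and closing the fingers.

Call:
{"fn": "send_rows", "kwargs": {"motion": [[0,0,0,0,0],[0,0,0,0,0],[0,0,0,0,0],[0,0,0,5,0],[0,0,0,5,0.12],[1,-4.3,-1.1,0,0],[1,0,0,0,0],[1,0,0,0,0]], "force": 30}}

```text
time_s: 12.5
position: [534.8, -75.9, 591.0]
orientation: [1.885, 2.513, 0.001]
force: [-0.3, -0.1, -0.1]
grip_width: -0.2
finger_force: 0.0
```

Run:
```python
from path import *
from cell import get_state,read_camera
import cv2
s=get_state();print(s["position"],s["force"],s["grip_width"])
ims=[]
for n,(x,y) in (("side",(230,120)),("scene",(160,120))):
    c=read_camera(n);im=cv2.resize(c["pixels"],None,fx=4,fy=4,interpolation=cv2.INTER_CUBIC)
    for X in (grip(0,78)[0],W(q,P(110,30,60))):
        p=proj(c,X)[0]; cv2.drawMarker(im,tuple(int(v*4+1.5) for v in p),(0,0,255),0,10)
    ims.append(im[y*4:y*4+400,x*4:x*4+400])
cv2.imwrite("pics/s4.png",np.hstack(ims))
```

```text
[534.8387695  -75.85496717 590.98893146] [-0.27381939 -0.12058605 -0.11404586] -0.16591767817893957
```

View pics/s4.png

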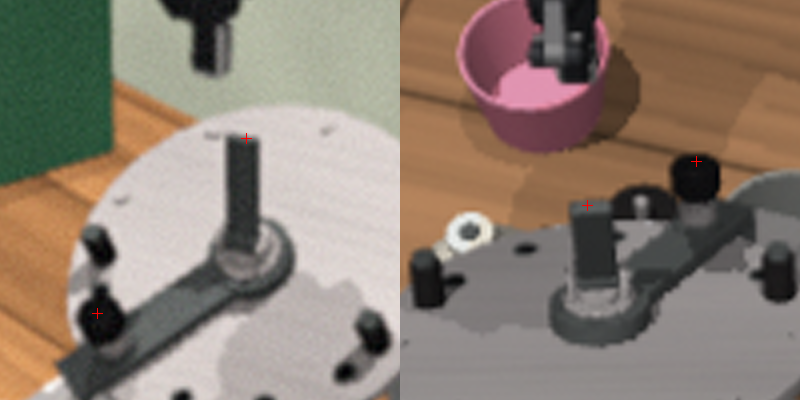

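The lever stands vertical with its wide face to the robot, top at side crop (245,138) on the marker, so the bolt is snug and the knob still home. Now folding.

Call:
{"fn": "send_rows", "kwargs": {"motion": [[1,0,0,-3.9,0],[1,0,0,-3.9,0],[1,2.1,0.6,-0.15,0],[1,2.1,0.6,-0.15,0],[1,1.2,0.35,-0.4,0],[1,1.2,0.35,-0.4,0],[1,1.4,0.4,-0.8,0],[1,0,0,0,0]]}}

```text
time_s: 13.6
position: [615.7, -52.7, 492.7]
orientation: [-1.884, -2.513, 0.0]
force: [0.3, 0.1, 0.5]
grip_width: -0.4
finger_force: 0.0
```

Call:
{"fn": "send_rows", "kwargs": {"motion": [[1,0,0,-0.4,0],[1,0,0,-0.3,0],[1,0,0,0,0]]}}

```text
time_s: 13.98
position: [614.5, -53.1, 487.5]
orientation: [1.885, 2.512, 0.001]
force: [-0.9, -0.3, 2.6]
grip_width: 0.0
finger_force: 1.1
```

Call:
{"fn": "send_rows", "kwargs": {"motion": [[1,0,0,-0.3,0],[1,0,0,-0.2,0],[1,0,0,0,0]]}}

```text
time_s: 14.35
position: [615.0, -52.9, 485.6]
orientation: [1.882, 2.509, 0.006]
force: [-1.4, 0.4, 15.6]
grip_width: 0.1
finger_force: 7.1
```

The force jumped to 15.6 N: hard stop. Lifting clear and checking.

Call:
{"fn": "send_rows", "kwargs": {"motion": [[1,0,0,2,0],[1,0,0,5,0],[1,-1,0,5,0],[1,-2,0,5,0],[1,0,0,0,0],[1,0,0,0,0]]}}

```text
time_s: 15.1
position: [584.9, -53.1, 651.4]
orientation: [-1.885, -2.513, -0.0]
force: [-0.1, -0.3, -0.3]
grip_width: -0.2
finger_force: 0.0
```

Run:
```python
from path import *
from cell import get_state,read_camera
import cv2
s=get_state();print(s["position"],s["force"])
ims=[]
for n,(x,y) in (("side",(230,120)),("scene",(160,140))):
    c=read_camera(n);im=cv2.resize(c["pixels"],None,fx=4,fy=4,interpolation=cv2.INTER_CUBIC)
    for X in (grip(0,78,1.5)[0],W(q,P(110,30,60))):
        p=proj(c,X)[0]; cv2.drawMarker(im,tuple(int(v*4+1.5) for v in p),(0,0,255),0,10)
    ims.append(im[y*4:y*4+400,x*4:x*4+400])
cv2.imwrite("pics/s5.png",np.hstack(ims))
```

```text
[584.93244603 -53.05340487 651.37911902] [-0.0507598  -0.31406676 -0.32271904]
```

View pics/s5.png

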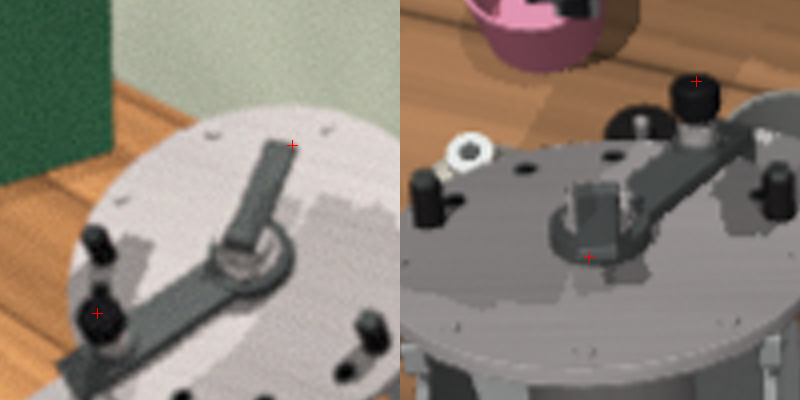

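Run:
```python
from path import *
from cell import read_camera
for n,(x,y) in (("side",(230,120)),("scene",(160,140))):
    c=read_camera(n)
    f=lambda X:((proj(c,X)[0]-[x,y])*4+1.5).round(1)
    for psi,phi in((0,1.5),(.1,1.5),(.2,1.5),(0,1.4),(0,1.3),(0.1,1.4)): print(n,psi,phi,f(grip(psi,78,phi)[0]))
    print("base",f(grip(0,0)[0]))
    # enlarged analysis: dark lever edges in rows
    import cv2; g=cv2.cvtColor(c["pixels"],cv2.COLOR_BGR2GRAY)
    if n=="side": print(g[152:176,286:308])
    else: print(g[180:212,294:324])
```

```text
side 0 1.5 [292.  145.7]
side 0.1 1.5 [281.7 143.3]
side 0.2 1.5 [271.1 141.9]
side 0 1.4 [289.  140.3]
side 0 1.3 [285.6 135.9]
side 0.1 1.4 [278.8 138. ]
base [244.  241.7]
[[202 212 207 208 212 210 209 209 206 209 207 210 209 208 204 210 209 213
  212 211 213 213]
 [206 212 211 210 211 215 210 210 210 209 207 207 209 212 212 212 207 207
  211 215 209 215]
 [209 209 209 210 212 212 209 212 212 209 193 178 186 193 198 200 205 210
  211 213 208 211]
 [203 210 210 211 207 207 210 213 214 200 162 121 125 131 145 164 176 191
  209 213 209 213]
 [211 209 208 210 211 212 210 210 204 176 120 101  94 101 101 116 119 145
  184 210 215 215]
 [209 207 209 210 210 209 209 213 206 152 102 100 102 105 101 103  88 102
  153 202 214 213]
 [206 205 209 206 208 211 211 213 197 146 102  98 102 105  99 102  92 104
  167 202 210 217]
 [204 207 203 204 211 205 211 207 176 131 100 103 100 102 106  98  96 130
  192 213 211 210]
 [206 207 209 207 206 210 208 197 151 107  99 102 103 102 104  94 100 165
  205 218 209 212]
 [204 205 204 209 211 210 209 174 125 100  99 103  98 103 101  94 120 191
  215 216 211 
[... 4789 characters left out ...]
140 139 139 139 140 139
  138 138 139 140 141 140 139 140 139 138 136 130]
 [119 119 143 175 220 227 217 180 147 139 140 140 140 140 141 140 140 140
  139 139 140 140 139 138 139 140 141 140 138 134]
 [118 118 119 126 150 205 199 213 178 144 138 139 138 139 140 139 140 141
  140 140 139 140 139 140 139 140 139 139 138 135]
 [119 118 118 118 115 140 188 224 220 175 139 136 135 137 136 138 139 140
  140 140 140 139 140 140 140 141 140 139 139 138]
 [117 118 119 116 116 114 137 215 228 217 164 136 132 133 133 135 135 136
  137 138 139 140 140 140 140 140 140 140 139 139]
 [116 118 116 115 116 114 111 147 221 227 186 143 133 134 133 133 134 133
  133 134 135 135 137 138 137 140 140 140 140 140]]
```

The side-view lever slope (about 0.40, against 0.50 predicted for snug) suggests the bolt sits about 0.08–0.1 rad short of its stop. That is too close to the limit, so I'll nudge it clockwise sideways against the lever.

Call:
{"fn": "send_rows", "kwargs": {"motion": [[1,3.1,4,0,0],[1,0,0,-6,0],[1,0,0,-6,0],[1,0,0,-4,0],[1,0,0,-1.8,0],[1,0,0,0,0]]}}

```text
time_s: 16.05
position: [615.1, -12.9, 471.2]
orientation: [-1.883, -2.51, 0.005]
force: [0.7, -0.6, -0.2]
grip_width: -0.3
finger_force: 0.0
```

Call:
{"fn": "send_rows", "kwargs": {"motion": [[1,0.2,-0.7,0,0],[1,0.2,-0.6,0,0],[1,0.1,-0.3,0,0],[1,0,0,0,0]]}}

```text
time_s: 16.55
position: [621.1, -28.9, 474.8]
orientation: [1.885, 2.512, 0.003]
force: [0.8, 2.8, 1.9]
grip_width: 0.0
finger_force: 1.5
```

Call:
{"fn": "send_rows", "kwargs": {"motion": [[1,0.06,-0.2,0,0],[1,0.06,-0.2,0,0],[1,0.06,-0.2,0,0],[1,0,0,0,0]]}}

```text
time_s: 17.05
position: [622.2, -32.2, 474.6]
orientation: [-1.88, -2.511, -0.01]
force: [-2.6, 14.9, 5.4]
grip_width: 0.0
finger_force: 7.4
```

15 N (about 1 N m) against the lever with almost no further motion: it is at the stop. Backing off and lifting away.

Call:
{"fn": "send_rows", "kwargs": {"motion": [[1,0,0,0,0],[1,-0.6,2,0,0],[1,-0.6,2,0,0],[1,0,0,5,0],[1,0,0,6,0],[1,-3,-4,5,0],[1,0,0,0,0],[1,0,0,0,0]]}}

```text
time_s: 18.05
position: [584.0, -30.1, 627.6]
orientation: [1.886, 2.513, -0.001]
force: [0.5, 0.9, 0.4]
grip_width: -0.1
finger_force: 0.0
```

Run:
```python
from path import *
from cell import read_camera,get_state
import cv2
print(get_state()["position"],get_state()["force"])
c=read_camera("side");g=cv2.cvtColor(c["pixels"],cv2.COLOR_BGR2GRAY).astype(float)
for r in (156,158,160,164,168,172):
    row=g[r,284:312]; d=np.where(row<150)[0]; print(r,284+d[0],284+d[-1])
print(g[152:160,290:312].astype(int))
```

```text
[584.0164885  -30.05507181 627.61098682] [0.47324633 0.87890373 0.38299829]
156 298 304
158 297 305
160 296 304
164 294 303
168 292 301
172 290 300
[[209 208 210 205 209 211 206 206 207 210 207 211 210 211 214 211 213 210
  213 211 183 175]
 [211 209 208 212 210 209 208 207 211 210 207 211 209 209 213 212 211 211
  214 207 183 168]
 [207 211 211 210 211 212 211 211 201 194 188 203 207 209 206 209 208 208
  213 213 204 207]
 [209 210 207 214 210 211 212 197 159 134 132 161 183 191 196 200 213 213
  214 211 210 210]
 [206 210 206 202 212 209 210 170 114  88  87 103 112 121 132 165 195 212
  214 209 210 209]
 [210 208 207 210 211 212 197 139  93  78  78  81  78  83  87 109 172 209
  216 213 212 213]
 [210 207 209 211 214 206 171 113  86  82  85  84  91  85  74  90 164 204
  211 214 216 216]
 [205 209 208 210 211 198 147  91  82  83  79  81  84  79  72 117 186 208
  210 212 210 213]]
```

The edge slope is now 0.50, so the bolt is snug. I'll check the fold angle numerically in the scene view.

Run:
```python
from path import *
from cell import read_camera
import cv2
c=read_camera("scene");g=cv2.cvtColor(c["pixels"],cv2.COLOR_BGR2GRAY).astype(int)
def end(phi,psi=0):
    d=RP@[np.cos(psi),np.sin(psi),0];n=RP[:,2];y=RP@[-np.sin(psi),np.cos(psi),0]
    zl=np.cos(phi)*n+np.sin(phi)*d; xl=np.cos(phi)*d-np.sin(phi)*n
    return proj(c,[W(q,P(0,0,31)+78*zl+a*5*xl+b*12*y) for a in(-1,1) for b in(-1,1)]).round(1).tolist()
for p in (1.5,1.4,1.3): print(p,"top-,top+,bot-,bot+",end(p))
old=cv2.imread("pics/s5.png",0)[:,400:]
print("prev",cv2.resize(old,(100,100),interpolation=cv2.INTER_AREA)[50:72,38:60].astype(int))
print("now",g[190:212,198:220])
```

```text
1.5 top-,top+,bot-,bot+ [[201.3, 202.2], [212.3, 202.0], [201.6, 206.2], [212.5, 206.0]]
1.4 top-,top+,bot-,bot+ [[201.1, 198.8], [212.1, 198.6], [201.4, 203.1], [212.3, 202.9]]
1.3 top-,top+,bot-,bot+ [[201.0, 195.4], [211.9, 195.2], [201.2, 199.8], [212.1, 199.6]]
prev [[125 124 123 123 133 102  69  60  61  60  61  68  70  69  69  60  59 136
  140  90  61  50]
 [124 114 104  96 125 102  69  60  60  61  60  68  70  70  69  62  65 134
  141  98  62  50]
 [113  90  77  86 121 101  68  61  61  60  60  68  71  70  69  64  61 104
  124  96  71  54]
 [ 89  70  80  97 123 107  73  61  62  60  65  70  72  70  68  65  59  88
  103  88  84  63]
 [ 72  64  86 112 127 109  74  62  62  65  70  71  70  70  69  66  63  86
   93  82  82  72]
 [ 68  64  76 113 124 110  76  63  66  70  71  71  71  71  69  66  60  85
   95 100  77  71]
 [ 65  63  68 108 127 120  81  68  70  71  72  72  71  70  71  67  58  87
   93  85  73  72]
 [ 65  63  65  81 106 118  86  71  71  72  72  72  70  71  71  66  57  86
   77  60  69  74]
 [ 63  62  64  64  75  90  76  71  72  71  71  71  71  70  71  67  53  63
   57  51 
[... 2569 characters left out ...]
0  72  73  56  45  45  45  44
   43  46  56  87]
 [123 122 115  99  76  64  62  60  60  59  51  50  51  48  46  44  49  54
   64  68  82  92]
 [123 122 121 118 112 109 107  97  95  86  61  54  54  59  67  68  69  71
   85  88  92  92]
 [124 124 123 123 123 123 124 120 119 118  84  71  71  73  75  74  75  86
   93  95  93  94]
 [122 123 122 122 122 122 122 122 123 121 113  85  74  75  73  85  88  92
   94  93  94 123]
 [122 122 122 122 122 121 122 122 123 122 121  88  74  75  74  88  94  94
   94  94  94 132]
 [122 122 122 123 123 122 122 121 122 121 121  88  74  74  74  89  93  92
   93  94 122 137]
 [120 120 120 120 119 120 120 120 119 119 120 111 108 109 109 121 126 126
  126 127 135 138]]
```

The end face spans rows 202–205 and columns 202–211. For the snug, fully folded lever (1.5 rad) I predict rows 202–206 and columns 201–212, so it is in place.

```bash
python3 -c "
from cell import env
print(env.sign_off())"
```

```text
the job is handed in; nothing more can be done
None
```

The job is handed in, though sign-off returned no verdict: the spout is latched one hole over on the tub's side (+30°) with the plunger home, the bolt is snug after a clockwise nudge on the already folded lever (it sat about 0.1 rad short), the lever is flat, and I moved nothing else that I know of.

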